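# Let the corks into the cork bin and ease its lid down

## Task

Two used corks are waiting on the chute of the white cork bin. Press the bin's front lever all the way down with closed fingertips, so that the lid lifts and both corks roll in, then keep the fingers on the lever and let it come up slowly, over about two seconds, so that the lid closes without slamming; finish clear of the bin. Touch only the lever: do not touch the lid or the corks, pinch nothing, and leave the things standing round it where they are.

Things in the scene. Friction and masses are not known exactly. Their poses are not given: they have to be found in the camera images.
- corkbin: The cork bin: a white metal box fixed to the worktop, 160 (its x) by 130 (its y) by 131 mm tall with its steel lid. Origin: centre of its underside. Its x points from its front (the lever side, towards the robot) to its back, y to its left, z up. On its right side (-y) a 60 mm wide steel chute slopes down into it; it reaches out to y = -165 mm.
- lever_pad (a point): Centre of the top face of the lever's flat pad (36 by 44 mm), at the end of the lever that sticks out of the bin's front. At rest it is 97 mm above the worktop, 194 mm straight in front of the bin's origin, tilted 0.2 rad up to the front. A full press lowers it 42 mm to a hard stop (then tilted 0.2 rad down to the front). It pushes back with about 7 to 10 N.
- lever (a joint): Lever angle, rad: 0 at rest (up), 0.40 fully pressed. Pivot along the bin's y, 92 mm in front of its origin, 70 mm up, 105 mm from the pad. Released, it springs back up by itself and the lid slams.
- lid (a joint): Lid angle, rad: 0 shut, 1.10 fully open. Hinged along the top of the bin's left side, so that its right edge rises; linked to the lever, it turns 2.75 times as far. Opened, its edge stands about 250 mm above the worktop over the left half of the bin, clear of the lever.
- lid_edge (a point): Middle of the lid's free (right) edge, above the chute mouth; 131 mm above the worktop when shut.
- cork_a_center (a point): Centre of a used wine cork, 24 mm in diameter, 44 mm long, about 12 g, lying across the chute (the lower, nearer the bin). It rolls into the bin by itself, within about a second, once the lid is up; it then lies on the bin's floor, its centre about 18 mm above the worktop.
- cork_b_center (a point): Centre of a used wine cork, 24 mm in diameter, 44 mm long, about 12 g, lying across the chute (the upper, behind the other). It rolls into the bin by itself, within about a second, once the lid is up; it then lies on the bin's floor, its centre about 18 mm above the worktop.
- salt_shaker: Bystander, loose: a glass salt shaker with grey cap, 44 mm wide, 90 mm tall. Origin: centre of its underside.
- spice_pot: Bystander, loose: a small round spice jar with white cap, 41 mm wide, 99 mm tall. Origin: centre of its underside.
- brown_tumbler: Bystander, loose: a brown glass tumbler, 81 mm wide, 102 mm tall. Origin: centre of its underside.
- mustard_jar: Bystander, loose: a squat jar with screw cap, 60 mm wide, 80 mm tall. Origin: centre of its underside.
- teaspoon: Bystander, loose: a metal teaspoon, 130 mm long, lying flat. Origin: centre of its underside.
There are look-alikes about, which are no part of the job. What is shaped like the part that bears cork_b_center but black or turquoise is not meant. What is shaped like the part that bears cork_a_center but green is not meant.

How it is judged:
On the way, in this order (a step that is already met when the one before it is completed fails the run):
1. the lid is lifted wide open (over 0.95 rad) by fingers pressing the lever (value of joint lid above 0.95 rad and contact force between the fingers and lever above 1 N), for 0.2 s.
2. the lid has come down to within 0.15 rad of shut, with both corks in the bin and the fingers still on the lever (value of joint lid below 0.15 rad and contact force between the fingers and lever above 0.3 N and x of cork_a_center in the frame of corkbin between -0.075 and 0.075 m and y of cork_a_center in the frame of corkbin between -0.06 and 0.06 m and z of each of cork_a_center, cork_b_center in the frame of corkbin below 0.06 m and x of cork_b_center in the frame of corkbin between -0.075 and 0.075 m and y of cork_b_center in the frame of corkbin between -0.06 and 0.06 m), for 0.02 s.
At the end, for the whole second after the job is handed in: Both corks lie inside the bin (centres inside its walls, less than 60 mm above the worktop), the lid is shut (within 0.03 rad) and the lever is up (within 0.02 rad) (value of joint lid below 0.03 rad and value of joint lever below 0.02 rad and x of cork_a_center in the frame of corkbin between -0.075 and 0.075 m and y of cork_a_center in the frame of corkbin between -0.06 and 0.06 m and z of each of cork_a_center, cork_b_center in the frame of corkbin below 0.06 m and x of cork_b_center in the frame of corkbin between -0.075 and 0.075 m and y of cork_b_center in the frame of corkbin between -0.06 and 0.06 m); the robot touches nothing.
It fails at once if the lid slams: it falls faster than 2 rad/s while still more than 0.1 rad open (value of joint lid above 0.1 rad and velocity of joint lid below -2 rad/s).
It fails at once if the robot touches the lid (contact force between any of the arm, the fingers and lid above 0.5 N).
It fails at once if the robot touches or lifts a cork (contact force between any of the arm, the fingers and cork_a above 0.5 N or contact force between any of the arm, the fingers and cork_b above 0.5 N or height (world z) of any of cork_a_center, cork_b_center above 0.18 m).
It fails at once if a bystander is moved by more than 15 mm or tipped (distance of any of salt_shaker, spice_pot, brown_tumbler, mustard_jar, teaspoon from where it was at the start of the episode above 0.015 m or angle between any of salt_shaker, spice_pot, brown_tumbler, mustard_jar, teaspoon's own z axis and vertical above 0.3 rad).
It also fails if it takes over 42 s, if anything falls off the work surface, if the arm or the gripper's body presses on something with over 40 N, if the wrist force passes 120 N, or if a joint passes its speed limit or range.

## Robot

A 6-joint arm with a two-finger parallel gripper is mounted at the origin on a cart in front of the work surface, level with it; the furniture and walls round the work are solid. World frame = base frame: x ahead of the robot, y to its left, z up, the work surface at z = 0. Lengths are in m, angles in rad, forces in N, time in s.
With the tool pointing down it reaches from about 0.25 to 0.725 m from the base axis. Payload 4 kg.
Tool frame: the origin (TCP) lies at the very end of the fingers, on their centre line; the grasp point (between the pads) lies 19 mm behind it (grasp_offset is the distance from the TCP to the grasp point, in m); z points along the fingers, y is the line along which they close (so a half turn about z gives the same grasp; the last joint's range is limited). The gripper opens to 85 mm and grips with 20 to 120 N. Pads are 22 mm wide; open, the fingers measure 114 mm over their backs; the gripper's body (76 mm by 85 mm) begins 54 mm behind the grasp point. The pads swing forward as they close: fully open they stand 13 mm farther back than shut.
Start: joints at [-1.324, 0.241, 0.005, 1.335, 0, 1.571], TCP at [0.122, -0.485, 0.231] pointing down, gripper open.
Joint ranges: [-2.72, 2.72], [-1.05, 1.87], [-1.09, 1.28], [-1.99, 2.15], [-1.42, 1.44], [-3.14, 3.14]. Speed limits (rad/s): [2.79, 2.79, 3.14, 3.14, 3.14, 3.14].

## Interface

Orientations are given as a rotation vector (axis times angle).
In Python, from bench import read_state, read_camera, close_job, grasp_offset gives the robot as it stands. The module is installed in compiled form; this text tells all that it offers.
- The arm moves only by the tool servo_tool, never from a script. Its argument "commands" is a list of rows, each an object of numbers: "x", "y", "z": the shift along the world's x, y, z in mm; "ax", "ay", "az": the turn, a rotation vector about the world's x, y, z in degrees. A call has 1 to 8 rows; each row shifts and turns the commanded pose from where the row before left it; what a row does not reach is not made up. A row lasts 1/10 s, in which the tool goes at most 50 mm and 8.59 degrees, less where a joint would pass 70% of its speed; a pose out of reach is approached as far as the arm can. A call with a gripper value outside its range is refused whole. "claw" is the finger opening in mm, from 0 to 85.4, set as the call begins (left out, the last holds). The fingers move at their own pace and stop on an object; "grip_force" is the grip in N (left out, the last holds). Time passes only in rows, so rows that do not move let the fingers close. It gives the time, the measured TCP pose, the force, the opening and the grip force at its end, in the units of the state.
- read_state(): the state, without advancing time (a new reading comes with each control period).
- read_camera(name): name is "scene" or "top" or "wrist"; returns a dict with "color" (480x640x3 uint8, red, green, blue), "fov_y" (degrees; the focal length in pixels is half the picture's height over the tangent of half this angle, whatever the lens; pixels are square), "cx", "cy" (the principal point, pixels), "R" (3x3) and "t" (3): a world point X has camera coordinates R X + t. Camera axes: x right, y down, z forward; pixel columns grow to the right and rows downward; lengths in m; the calibration is good to about 2 mm. A picture is of the moment at which its call begins. There is no depth.
- close_job(): hands the job in; it is judged then, once.
The state is a dict: "time": time; "joint_positions": joint angles; "qd": joint speeds; "effort": joint torques, N m; "ee_pos": TCP position; "orientation": TCP orientation; "contact_force": force on the tool from outside, world axes, zero at the start; "wrist_torque": the same for the moment, N m; "finger_gap": finger opening in m; "finger_force": force on a finger pad.
Only numpy, scipy, OpenCV 4.12 (cv2) and the standard library are available. Lean on these libraries where they do the work, as an engineer would, in place of code of your own. Each camera call takes 0.05 s, during which the arm holds its last target. There are 200 camera calls.

## Working session

There is one attempt and no reset: what is moved stays moved. The work goes in short steps, Python scripts to look and compute and a tool call to move; the robot and the scene stay as the last step left them, time stands still between calls to the robot, and variables do not carry over. Pictures are saved under pics/ and viewed, at most 10 in all, crops included, and the job is handed in when it is done.

Besides the shell and the picture viewer there is one more tool, called after "Request:" as name(argument=value, ...) on one line, values as JSON. servo_tool: Moves the arm, as the interface text tells. Its arguments: {"type":"object","properties":{"commands":{"type":"array"},"claw":{"type":"number"},"grip_force":{"type":"number"}},"required":["commands"]}

```bash
mkdir -p pics; cat > h.py <<'E'
import numpy as np,cv2
from bench import *
def cam(n):
    c=read_camera(n); c['f']=240/np.tan(np.radians(c['fov_y'])/2); c['R']=np.array(c['R']);c['t']=np.array(c['t']);return c
def ray(c,u,v,z):
    d=c['R'].T@np.array([(u-c['cx'])/c['f'],(v-c['cy'])/c['f'],1]); o=-c['R'].T@c['t']
    return o+d*(z-o[2])/d[2]
def proj(c,X):
    p=(c['R']@np.asarray(X,float).T).T+c['t']; return p[...,:2]/p[...,2:]*c['f']+[c['cx'],c['cy']]
E
python3 - <<'E'
from h import *
for n in('scene','top'):
    c=cam(n);cv2.imwrite(f'pics/{n}0.png',c['color'][:,:,::-1]);print(n,c['f'],c['cx'],c['cy'],-c['R'].T@c['t'],c['R'].round(3).tolist())
s=read_state();print(s['time'],s['ee_pos'],s['orientation'])
E
```

```text
scene 611.2433554326419 315.7271547769342 241.5230574948449 [ 0.12686807 -0.57746986  0.89141723] [[0.79, -0.613, 0.02], [-0.426, -0.571, -0.702], [0.442, 0.546, -0.712]]
top 552.9907356111175 319.93891142623005 236.12615926405027 [0.44303442 0.01568878 1.23247154] [[-0.021, -1.0, -0.017], [-0.986, 0.023, -0.163], [0.164, 0.014, -0.986]]
0.1 [ 0.12200523 -0.48429524  0.23050142] [-3.11584736e+00 -3.86398989e-01  3.91591507e-04]
```

View pics/scene0.png

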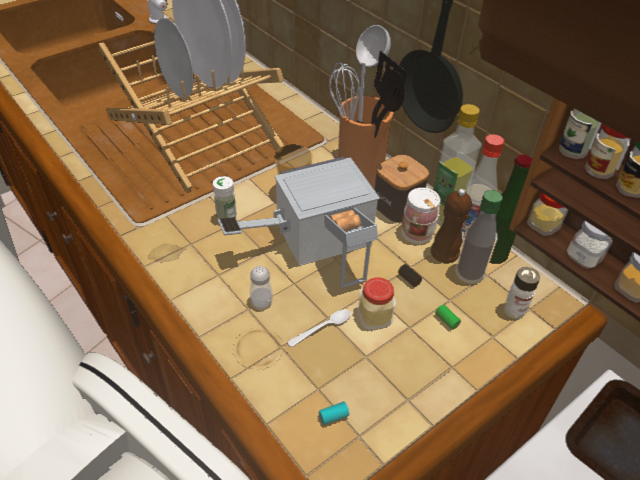

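View pics/top0.png

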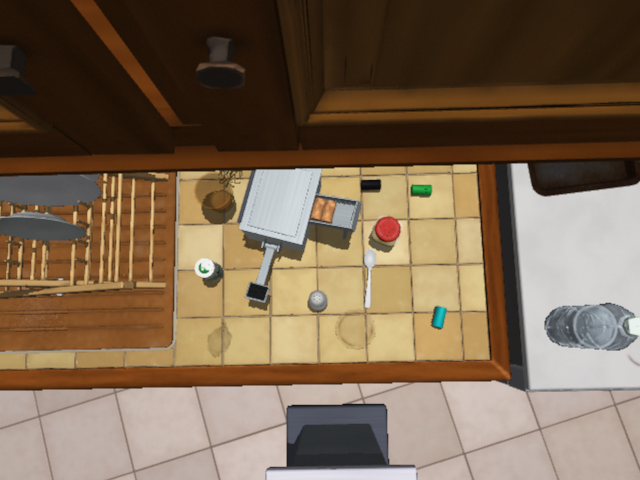

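Scene: the bin is at about (325,205), its lever pad at (231,226), and two brown corks on the chute at (345,220). Top: pad at (258,292), lid at (280,205), corks at (322,210).

Candidates for the corks: brown pair on the chute (345,220), black (410,275), green (448,317) and turquoise (334,412). I choose the chute pair. There is only one lever, with its pad at (231,226). A close crop will check this.

```bash
python3 - <<'E'
from h import *
a=cam('scene');b=cam('top')
A=cv2.resize(a['color'][150:270,205:395],None,fx=4,fy=4,interpolation=3)[:290*2,:400*2]
B=cv2.resize(b['color'][160:310,190:390],None,fx=4,fy=4,interpolation=3)
cv2.imwrite('pics/ca.png',A[:,:,::-1]);cv2.imwrite('pics/cb.png',B[:,:,::-1])
print(ray(a,231,226,.097),ray(b,258,292,.097))
E
```

```text
[0.51763795 0.15752299 0.097     ] [0.51843266 0.16074923 0.097     ]
```

View pics/ca.png

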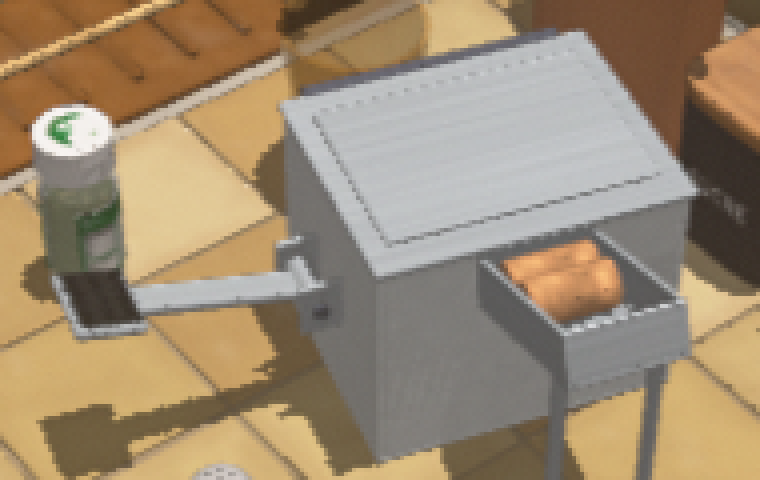

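View pics/cb.png

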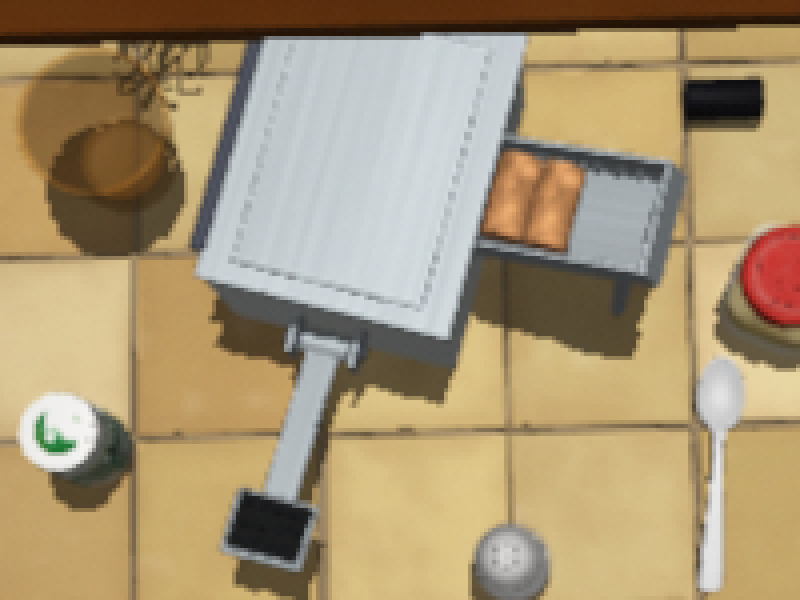

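The crop confirms it: pad at scene (230.5,225) and top (257,292), and both brown corks lie on this bin's chute. Next I work out the yaw and the neighbours' positions.

```bash
python3 - <<'E'
from h import *
a=cam('scene');b=cam('top')
fa=lambda u,v:(205+u/4,150+v/4); fb=lambda u,v:(190+u/4,160+v/4)
print('pad',ray(a,*fa(102,300),.097),ray(b,*fb(268,527),.097))
for n,c,f,P in(('s',a,fa,[(380,275),(285,102),(694,193)]),('t',b,fb,[(452,337),(198,275),(525,40)])):
    R,L,B=[ray(c,*f(*p),.131)[:2] for p in P]; print(n,R,L,B,np.linalg.norm(L-R))
    d=L-R;print('yaw from front edge',np.degrees(np.arctan2(-d[0],d[1])),'side',np.degrees(np.arctan2(*(B-R)[::-1])))
print('spice',ray(b,*fb(58,433),.099),'salt',ray(b,*fb(510,563),.09))
s=read_state();print(cv2.Rodrigues(np.array(s['orientation']))[0].round(3).tolist())
E
```

```text
pad [0.51833133 0.16035684 0.097     ] [0.51898916 0.16280322 0.097     ]
s [0.61097741 0.06773246] [0.64742737 0.19377164] [0.76327635 0.0246015 ] 0.13120393739409353
yaw from front edge -16.129627251303386 side -15.812087748232596
t [0.61014387 0.06530353] [0.64496141 0.1936899 ] [0.76391351 0.02524375] 0.1330237642326322
yaw from front edge -15.17328623556839 side -14.602019241376867
spice [0.56964607 0.27108355 0.099     ] salt [0.4982819 0.0392017 0.09     ]
[[0.97, 0.244, -0.0], [0.244, -0.97, 0.001], [0.0, -0.001, -1.0]]
```

Request:
servo_tool(commands=[{"x": 20, "y": 34}, {"x": 20, "y": 34}, {"x": 20, "y": 34}, {"x": 20, "y": 34}, {"x": 20, "y": 34}, {"x": 20, "y": 34}, {"x": 20, "y": 34}, {"x": 20, "y": 34}], claw=0)

```text
$.commands[0]: bad value
```

Request:
servo_tool(commands=[{"x": 20, "y": 34, "z": 0, "ax": 0, "ay": 0, "az": -1.5}, {"x": 20, "y": 34, "z": 0, "ax": 0, "ay": 0, "az": -1.5}, {"x": 20, "y": 34, "z": 0, "ax": 0, "ay": 0, "az": -1.5}, {"x": 20, "y": 34, "z": 0, "ax": 0, "ay": 0, "az": -1.5}, {"x": 20, "y": 34, "z": 0, "ax": 0, "ay": 0, "az": -1.5}, {"x": 20, "y": 34, "z": 0, "ax": 0, "ay": 0, "az": -1.5}, {"x": 20, "y": 34, "z": 0, "ax": 0, "ay": 0, "az": -1.5}, {"x": 20, "y": 34, "z": 0, "ax": 0, "ay": 0, "az": -1.5}], claw=0)

```text
time: 1.1
ee_pos: [0.2826, -0.2115, 0.2315]
orientation: [3.141, 0.056, 0.001]
contact_force: [0.8, 0.7, -0.1]
finger_gap: -0.0001
finger_force: 0.0
```

Request:
servo_tool(commands=[{"x": 22, "y": 34, "z": 0, "ax": 0, "ay": 0, "az": -1.5}, {"x": 22, "y": 34, "z": 0, "ax": 0, "ay": 0, "az": -1.5}, {"x": 22, "y": 34, "z": 0, "ax": 0, "ay": 0, "az": -1.5}, {"x": 22, "y": 34, "z": 0, "ax": 0, "ay": 0, "az": -1.5}, {"x": 22, "y": 34, "z": 0, "ax": 0, "ay": 0, "az": -1.5}, {"x": 22, "y": 34, "z": 0, "ax": 0, "ay": 0, "az": -1.5}, {"x": 22, "y": 34, "z": 0, "ax": 0, "ay": 0, "az": -1.5}, {"x": 22, "y": 34, "z": 0, "ax": 0, "ay": 0, "az": -1.5}])

```text
time: 1.9
ee_pos: [0.4522, -0.0162, 0.2313]
orientation: [-3.077, 0.118, -0.002]
contact_force: [0.2, -0.1, 0.5]
finger_gap: -0.0003
finger_force: 0.0
```

Request:
servo_tool(commands=[{"x": 20, "y": 33, "z": 0, "ax": 0, "ay": 0, "az": -1.5}, {"x": 20, "y": 33, "z": 0, "ax": 0, "ay": 0, "az": -1.5}, {"x": 20, "y": 34, "z": 0, "ax": 0, "ay": 0, "az": -1.5}, {"x": 0, "y": 0, "z": -25, "ax": 0, "ay": 0, "az": -1}, {"x": 0, "y": 0, "z": -25, "ax": 0, "ay": 0, "az": 0}, {"x": 0, "y": 0, "z": -25, "ax": 0, "ay": 0, "az": 0}, {"x": 0, "y": 0, "z": -25, "ax": 0, "ay": 0, "az": 0}, {"x": 0, "y": 0, "z": 0, "ax": 0, "ay": 0, "az": 0}])

```text
time: 2.7
ee_pos: [0.5032, 0.0042, 0.128]
orientation: [-3.015, 0.1, 0.008]
contact_force: [-0.2, -0.4, 1.1]
finger_gap: -0.0
finger_force: 0.0
```

```bash
python3 - <<'E'
from h import *
a=cam('scene');b=cam('wrist')
A=cv2.resize(a['color'][110:290,180:380],None,fx=2.5,fy=2.5,interpolation=3)
B=cv2.resize(b['color'],None,fx=.46,fy=.9375)[:450]
B=cv2.resize(b['color'],(300,225))
I=np.zeros((450,800,3),np.uint8);I[:,:500]=A;I[:225,500:]=B
cv2.imwrite('pics/d.png',I[:,:,::-1])
s=read_state();print(s['ee_pos'],s['orientation'],s['contact_force']);print(proj(b,[s['ee_pos'],[.519,.161,.097]]),proj(a,[s['ee_pos'],[.519,.161,.097]]))
E
```

```text
[0.5060448  0.00403277 0.13159318] [-3.01508848e+00  9.94994168e-02 -1.93433583e-03] [-0.13883401  0.22364656  0.09271381]
[[326.72310728 310.00070782]
 [ 35.6284737  257.86259845]] [[272.66287432 265.0037293 ]
 [230.61974303 224.6602257 ]]
```

View pics/d.png

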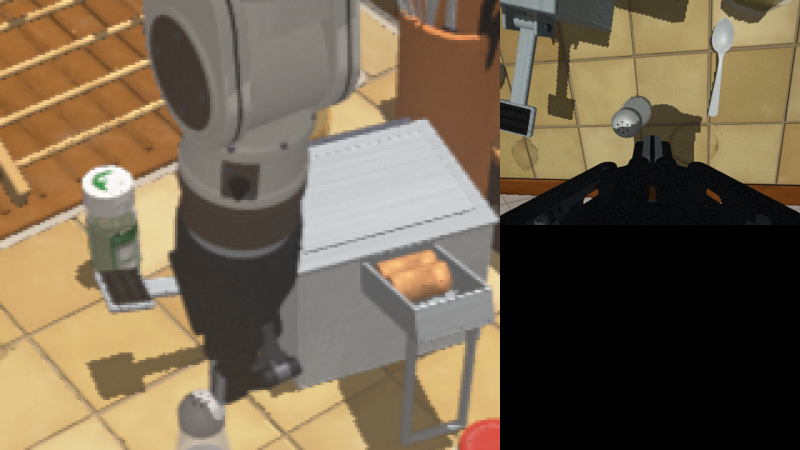

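The picture shows the tool short of the target, at scene crop (230,390), over empty worktop beside the salt shaker. It is tilted by about 7°, and the pad is at (125,288). Rows were clipped, so I check the joints and lift.

Request:
servo_tool(commands=[{"x": 0, "y": 0, "z": 25, "ax": 0, "ay": 0, "az": 0}, {"x": 0, "y": 0, "z": 25, "ax": 0, "ay": 0, "az": 0}, {"x": 0, "y": 0, "z": 0, "ax": 0, "ay": 0, "az": 0}])

```text
time: 3.1
ee_pos: [0.5098, 0.0039, 0.1871]
orientation: [-3.015, 0.098, -0.019]
contact_force: [1.4, -0.2, 0.2]
finger_gap: 0.0001
finger_force: 0.0
```

```bash
python3 - <<'E'
from h import *
s=read_state();print(s['joint_positions'],s['qd'],s['ee_pos']);print(cv2.Rodrigues(np.array(s['orientation']))[0].round(3).tolist())
E
```

```text
[-0.06673627  0.27557685 -0.07190249  1.21468324  0.12502982  3.14058199] [-0.00157777  0.02802723 -0.06481607 -0.05482872 -0.0048616  -0.00071785] [0.5098281  0.00385758 0.18711001]
[[0.998, -0.064, 0.017], [-0.066, -0.99, 0.124], [0.009, -0.125, -0.992]]
```

Request:
servo_tool(commands=[{"x": 0, "y": 10, "z": 0, "ax": 0, "ay": 0, "az": 8}, {"x": 0, "y": 15, "z": 0, "ax": 0, "ay": 0, "az": 8}, {"x": 0, "y": 20, "z": 0, "ax": -3.5, "ay": 0.5, "az": 7}, {"x": 0, "y": 20, "z": 0, "ax": -3.5, "ay": 0.5, "az": 7}, {"x": 0, "y": 20, "z": 0, "ax": 0, "ay": 0, "az": 8}, {"x": 0, "y": 20, "z": 0, "ax": 0, "ay": 0, "az": 8}, {"x": 0, "y": 20, "z": 0, "ax": 0, "ay": 0, "az": 8}, {"x": 0, "y": 20, "z": 0, "ax": 0, "ay": 0, "az": 8}])

```text
time: 3.9
ee_pos: [0.5067, 0.1502, 0.1825]
orientation: [2.728, 1.524, -0.088]
contact_force: [-0.4, -0.8, 0.1]
finger_gap: 0.0001
finger_force: 0.0
```

```bash
cat > st.py <<'E'
from h import *
s=read_state();R=cv2.Rodrigues(np.array(s['orientation']))[0];t=np.cross(R[:,2],[0,0,-1])
print(s['time'],'to go mm',((np.array([.519,.161,.097])-s['ee_pos'])*1e3).round(1),'tilt fix',np.degrees(t).round(2),'yaw',np.degrees(np.arctan2(R[1,0],R[0,0])).round(1),'q',np.round(s['joint_positions'],2),'F',np.round(s['contact_force'],1))
E
python3 st.py
```

```text
3.9 to go mm [ 12.3  10.8 -85.5] tilt fix [ 2.35 -2.39  0.  ] yaw 58.4 q [ 0.3   0.36  0.04  1.3  -0.03  2.43] F [-0.4 -0.8  0.1]
```

Request:
servo_tool(commands=[{"x": 6, "y": 6, "z": -15, "ax": 1.2, "ay": -1.2, "az": 8}, {"x": 6, "y": 5, "z": -15, "ax": 1.1, "ay": -1.2, "az": 8}, {"x": 0, "y": 0, "z": -15, "ax": 0, "ay": 0, "az": 0}, {"x": 0, "y": 0, "z": -15, "ax": 0, "ay": 0, "az": 0}, {"x": 0, "y": 0, "z": 0, "ax": 0, "ay": 0, "az": 0}])

```text
time: 4.4
ee_pos: [0.5171, 0.1598, 0.1203]
orientation: [2.503, 1.887, -0.004]
contact_force: [-0.5, 0.3, -0.1]
finger_gap: 0.0002
finger_force: 0.0
```

```bash
python3 st.py; python3 - <<'E'
from h import *
a=cam('scene');b=cam('wrist')
A=cv2.resize(a['color'][110:290,180:380],None,fx=2.5,fy=2.5,interpolation=3)
I=np.zeros((450,800,3),np.uint8);I[:,:500]=A;I[:225,500:]=cv2.resize(b['color'],(300,225))
cv2.imwrite('pics/e.png',I[:,:,::-1])
E
```

```text
4.4 to go mm [  1.9   1.2 -23.3] tilt fix [0.42 0.13 0.  ] yaw 74.0 q [ 0.3   0.39 -0.08  1.1  -0.01  2.15] F [-0.5  0.3 -0.1]
```

View pics/e.png

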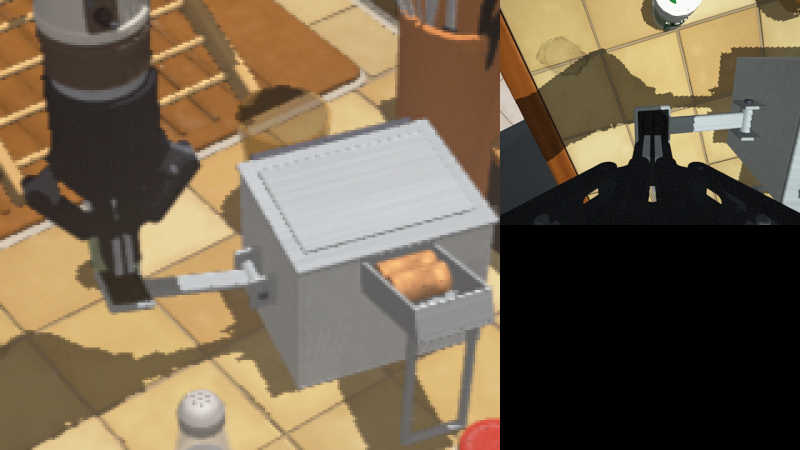

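Fingertips at crop (125,275), right above the pad at (125,290), with the corks still on the chute. I press.

Request:
servo_tool(commands=[{"x": 1, "y": 1, "z": -10, "ax": 0, "ay": 0, "az": 0}, {"x": 0, "y": 0, "z": -6, "ax": 0, "ay": 0, "az": 0}, {"x": 0, "y": 0, "z": -6, "ax": 0, "ay": 0, "az": 0}, {"x": 0, "y": 0, "z": -6, "ax": 0, "ay": 0, "az": 0}, {"x": 0, "y": 0, "z": -6, "ax": 0, "ay": 0, "az": 0}])

```text
time: 5.0
ee_pos: [0.5185, 0.1614, 0.0882]
orientation: [2.503, 1.888, 0.0]
contact_force: [-3.2, 0.8, 9.6]
finger_gap: 0.0001
finger_force: 4.8
```

Request:
servo_tool(commands=[{"x": 0, "y": 0, "z": -6, "ax": 0, "ay": 0, "az": 0}, {"x": 0, "y": 0, "z": -6, "ax": 0, "ay": 0, "az": 0}, {"x": 0, "y": 0, "z": -6, "ax": 0, "ay": 0, "az": 0}, {"x": 0, "y": 0, "z": -6, "ax": 0, "ay": 0, "az": 0}, {"x": 0, "y": 0, "z": 0, "ax": 0, "ay": 0, "az": 0}])

```text
time: 5.5
ee_pos: [0.5178, 0.1617, 0.0636]
orientation: [2.503, 1.889, -0.001]
contact_force: [-5.0, 2.1, 8.0]
finger_gap: -0.0001
finger_force: 4.7
```

```bash
python3 st.py
```

```text
5.5 to go mm [ 1.2 -0.7 33.4] tilt fix [0.28 0.15 0.  ] yaw 74.1 q [ 0.31  0.45 -0.15  0.97 -0.01  2.15] F [-5.   2.1  8. ]
```

Request:
servo_tool(commands=[{"x": 0, "y": 0, "z": -3, "ax": 0, "ay": 0, "az": 0}, {"x": 0, "y": 0, "z": -3, "ax": 0, "ay": 0, "az": 0}, {"x": 0, "y": 0, "z": -2, "ax": 0, "ay": 0, "az": 0}, {"x": 0, "y": 0, "z": 0, "ax": 0, "ay": 0, "az": 0}])

```text
time: 5.9
ee_pos: [0.5185, 0.1615, 0.0562]
orientation: [2.503, 1.888, 0.0]
contact_force: [-3.9, 0.9, 8.4]
finger_gap: -0.0
finger_force: 4.7
```

Request:
servo_tool(commands=[{"x": 0, "y": 0, "z": -2, "ax": 0, "ay": 0, "az": 0}, {"x": 0, "y": 0, "z": 0, "ax": 0, "ay": 0, "az": 0}])

```text
time: 6.1
ee_pos: [0.5187, 0.1615, 0.0558]
orientation: [2.503, 1.888, 0.001]
contact_force: [-8.0, -0.2, 17.0]
finger_gap: 0.0004
finger_force: 9.0
```

Request:
servo_tool(commands=[{"x": 0, "y": 0, "z": -1, "ax": 0, "ay": 0, "az": 0}, {"x": 0, "y": 0, "z": 0, "ax": 0, "ay": 0, "az": 0}, {"x": 0, "y": 0, "z": 0, "ax": 0, "ay": 0, "az": 0}, {"x": 0, "y": 0, "z": 0, "ax": 0, "ay": 0, "az": 0}, {"x": 0, "y": 0, "z": 0, "ax": 0, "ay": 0, "az": 0}, {"x": 0, "y": 0, "z": 0, "ax": 0, "ay": 0, "az": 0}, {"x": 0, "y": 0, "z": 0, "ax": 0, "ay": 0, "az": 0}, {"x": 0, "y": 0, "z": 0, "ax": 0, "ay": 0, "az": 0}])

```text
time: 6.9
ee_pos: [0.5187, 0.1615, 0.0556]
orientation: [2.502, 1.887, 0.002]
contact_force: [-8.4, -0.0, 21.5]
finger_gap: 0.0001
finger_force: 11.4
```

```bash
python3 st.py; python3 - <<'E'
from h import *
a=cam('scene');b=cam('top')
I=np.zeros((450,800,3),np.uint8);I[:,:500]=cv2.resize(a['color'][110:290,180:380],None,fx=2.5,fy=2.5,interpolation=3);I[:300,500:]=cv2.resize(b['color'][160:310,225:375],(300,300))
cv2.imwrite('pics/f.png',I[:,:,::-1])
E
```

```text
6.9 to go mm [ 0.3 -0.5 41.4] tilt fix [0.28 0.32 0.  ] yaw 74.1 q [ 0.31  0.46 -0.16  0.94 -0.01  2.15] F [-8.4 -0.  21.5]
```

View pics/f.png

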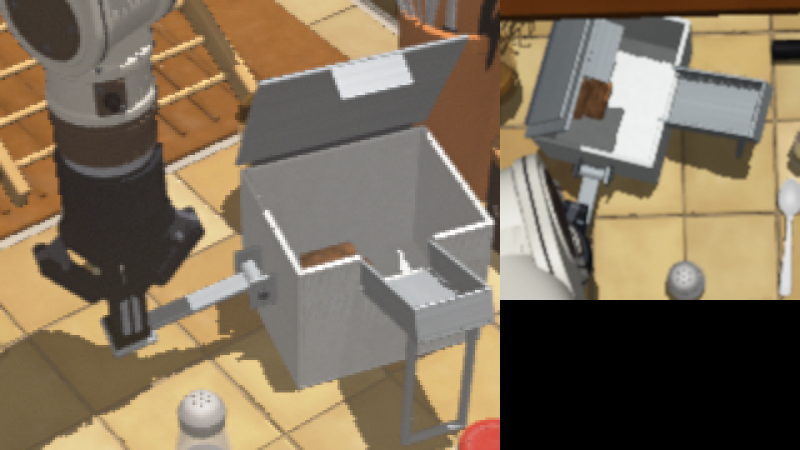

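The lid stands wide open at crop (350,100), the chute is empty at (420,290), and the corks lie on the bin floor at (330,253). Now I let it up slowly.

Request:
servo_tool(commands=[{"x": 0, "y": 0, "z": 2, "ax": 0, "ay": 0, "az": 0}, {"x": 0, "y": 0, "z": 2, "ax": 0, "ay": 0, "az": 0}, {"x": 0, "y": 0, "z": 2, "ax": 0, "ay": 0, "az": 0}, {"x": 0, "y": 0, "z": 2, "ax": 0, "ay": 0, "az": 0}, {"x": 0, "y": 0, "z": 2, "ax": 0, "ay": 0, "az": 0}, {"x": 0, "y": 0, "z": 2, "ax": 0, "ay": 0, "az": 0}, {"x": 0, "y": 0, "z": 2, "ax": 0, "ay": 0, "az": 0}, {"x": 0, "y": 0, "z": 2, "ax": 0, "ay": 0, "az": 0}])

```text
time: 7.8
ee_pos: [0.5177, 0.1617, 0.0692]
orientation: [2.504, 1.889, -0.002]
contact_force: [-6.0, 0.3, 7.1]
finger_gap: 0.0001
finger_force: 4.5
```

Request:
servo_tool(commands=[{"x": 0, "y": 0, "z": 2, "ax": 0, "ay": 0, "az": 0}, {"x": 0, "y": 0, "z": 2, "ax": 0, "ay": 0, "az": 0}, {"x": 0, "y": 0, "z": 2, "ax": 0, "ay": 0, "az": 0}, {"x": 0, "y": 0, "z": 2, "ax": 0, "ay": 0, "az": 0}, {"x": 0, "y": 0, "z": 2, "ax": 0, "ay": 0, "az": 0}, {"x": 0, "y": 0, "z": 2, "ax": 0, "ay": 0, "az": 0}, {"x": 0, "y": 0, "z": 2, "ax": 0, "ay": 0, "az": 0}, {"x": 0, "y": 0, "z": 2, "ax": 0, "ay": 0, "az": 0}])

```text
time: 8.6
ee_pos: [0.5188, 0.1614, 0.0855]
orientation: [2.502, 1.887, 0.001]
contact_force: [-3.2, 1.3, 8.2]
finger_gap: -0.0003
finger_force: 3.8
```

Request:
servo_tool(commands=[{"x": 0, "y": 0, "z": 2, "ax": 0, "ay": 0, "az": 0}, {"x": 0, "y": 0, "z": 2, "ax": 0, "ay": 0, "az": 0}, {"x": 0, "y": 0, "z": 2, "ax": 0, "ay": 0, "az": 0}, {"x": 0, "y": 0, "z": 2, "ax": 0, "ay": 0, "az": 0}])

```text
time: 9.0
ee_pos: [0.5202, 0.1611, 0.0939]
orientation: [2.501, 1.885, 0.004]
contact_force: [-0.5, -1.0, 6.2]
finger_gap: 0.0001
finger_force: 3.5
```

Request:
servo_tool(commands=[{"x": 0, "y": 0, "z": 1, "ax": 0, "ay": 0, "az": 0}, {"x": 0, "y": 0, "z": 1, "ax": 0, "ay": 0, "az": 0}, {"x": 0, "y": 0, "z": 1, "ax": 0, "ay": 0, "az": 0}, {"x": 0, "y": 0, "z": 1, "ax": 0, "ay": 0, "az": 0}, {"x": 0, "y": 0, "z": 1, "ax": 0, "ay": 0, "az": 0}, {"x": 0, "y": 0, "z": 1, "ax": 0, "ay": 0, "az": 0}, {"x": 0, "y": 0, "z": 1, "ax": 0, "ay": 0, "az": 0}, {"x": 0, "y": 0, "z": 1, "ax": 0, "ay": 0, "az": 0}])

```text
time: 9.8
ee_pos: [0.5185, 0.1609, 0.0999]
orientation: [2.503, 1.887, -0.002]
contact_force: [-0.1, -0.2, 0.9]
finger_gap: 0.0002
finger_force: 0.0
```

Request:
servo_tool(commands=[{"x": 0, "y": 0, "z": 5, "ax": 0, "ay": 0, "az": 0}, {"x": 0, "y": 0, "z": 10, "ax": 0, "ay": 0, "az": 0}, {"x": 0, "y": 0, "z": 20, "ax": 0, "ay": 0, "az": 0}, {"x": 0, "y": 0, "z": 20, "ax": 0, "ay": 0, "az": 0}, {"x": 0, "y": 0, "z": 20, "ax": 0, "ay": 0, "az": 0}, {"x": -30, "y": 0, "z": 10, "ax": 0, "ay": 0, "az": 0}, {"x": -30, "y": 0, "z": 0, "ax": 0, "ay": 0, "az": 0}, {"x": 0, "y": 0, "z": 0, "ax": 0, "ay": 0, "az": 0}])

```text
time: 10.6
ee_pos: [0.456, 0.1607, 0.1865]
orientation: [2.502, 1.888, -0.002]
contact_force: [0.3, 0.4, -0.1]
finger_gap: -0.0004
finger_force: 0.0
```

```bash
python3 st.py; python3 - <<'E'
from h import *
a=cam('scene');b=cam('top')
I=np.zeros((450,800,3),np.uint8);I[:,:500]=cv2.resize(a['color'][110:290,180:380],None,fx=2.5,fy=2.5,interpolation=3);I[:300,500:]=cv2.resize(b['color'][160:310,225:375],(300,300))
cv2.imwrite('pics/g.png',I[:,:,::-1])
E
```

```text
10.6 to go mm [ 63.    0.3 -89.5] tilt fix [0.38 0.18 0.  ] yaw 74.1 q [ 0.34  0.23 -0.12  1.21 -0.01  2.19] F [ 0.3  0.4 -0.1]
```

View pics/g.png

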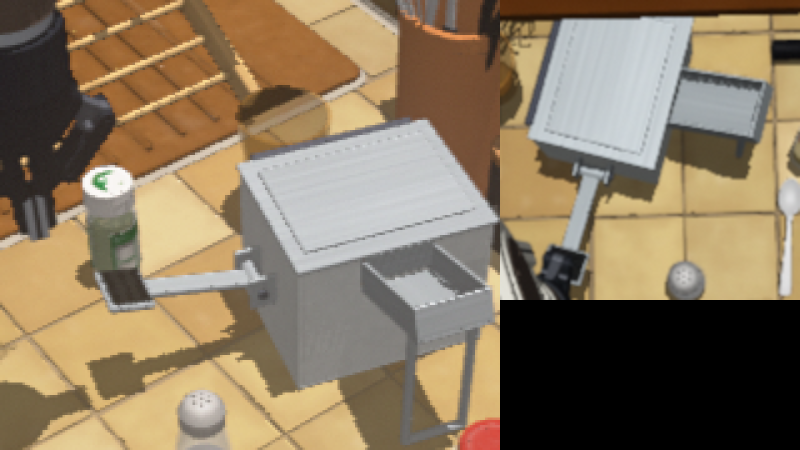

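The lid is shut at (370,190), the lever is up with its pad at (125,288), the chute is empty, the neighbours have not moved, and the fingers are clear at (38,220). I hand it in.

```bash
python3 -c "
from bench import *
print(close_job())"
```

```text
the job is handed in; nothing more can be done
None
```

The job is handed in: the lever was pressed to its stop, both corks rolled into the bin, the lid was let down over about 2.5 s and is shut, and the arm finished clear; no verdict was returned.

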